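# Pack the sommelier's set back into its case

## Task

Put the wine set away: fold the lever of the waiter's corkscrew shut and lay the corkscrew and the glass thermometer flat in their own beds in the wooden case, then lower the lid gently until it is fully shut, without slamming it. The thermometer is thin glass, so hold it lightly and set it down rather than drop it. Leave the other things on the bar where they stand.

Things in the scene. Friction and masses are not known exactly. Their poses are not given: they have to be found in the camera images.
- case: Dark wooden case, 192 (x) x 176 (y) x 46 mm high without lid, fast on rubber feet. Origin: centre of its underside; z up, +x toward the lid's hinge. Walls 8 (x) and 6 mm (y); grey floor 10 mm up, rim at 46 mm. Beds run along x between blocks 24 mm over the floor; for |x| < 34 mm there are none: a finger well across the case. A drip ring and stopper are fixed in a third bay, y = 38 to 82 mm.
- thermometer_bed (a point): Centre of the floor of the long narrow thermometer bed (axes of the case), at y = -46 mm in the case: 176 mm long in x, 27 mm wide in y, 24 mm deep; open to the finger well in the middle.
- corkscrew_bed (a point): Centre of the floor of the short wide corkscrew bed (axes of the case), at y = +12 mm in the case: 128 mm long in x, 38 mm wide in y, 24 mm deep, open to the finger well in the middle; too narrow for an unfolded corkscrew, which would stop the lid.
- hinge_line (a point): Point of the lid's hinge axis at the middle of the case's width (x = 96 mm, z = 46 mm in the case; axes of the case; the hinge axis is its y).
- case_lid (a joint): Lid angle, rad: 0 = shut, grows as it opens, 1.57 = upright, stop at 2.0. A wooden board 192 x 176 x 8 mm, 0.16 kg; its inner face passes through the hinge axis. The hinge is stiff (0.26 N m of friction): the lid stays at any angle and takes about 1 to 3 N near its front edge to move.
- lid_front_edge (a point): Middle of the lid's free edge, half way through its 8 mm thickness, 192 mm from the hinge axis.
- thermometer: Lying wine thermometer: clear glass tube, diameter 14 mm, white scale inside, along its x; a black rubber hexagon (18 mm across flats, 14 mm long) at each end; 166 mm overall, 50 g. Origin mid-length on its axis, 9 mm above its rest. Fragile: breaks if all contact forces on it sum to over 30 N; both fingers count, so grip with under 10 N a finger (4 N holds it).
- corkscrew: Waiter's corkscrew lying on its side, 14 mm thick, 115 mm long in x, 28 mm wide in y when folded, about 130 g; steel with black scales. Origin: centre of the folded tool's underside, z up. Handle at y = -14 to -3 mm, folded lever at y = +5 to +14 mm; the worm is folded between them and does not move.
- corkscrew_lever (a joint): Angle a of the corkscrew's lever, rad: 0 = folded along the handle's +y flank (stop), 1.57 = at right angles. Turns level about the pin lever_pivot and points from it along (-cos a, sin a) in the corkscrew's x, y. Steel bar 82 mm long, 8 to 10 mm wide, 3 to 11 mm above the table. Turns lightly (0.006 N m), stays where left, no spring.
- lever_pivot (a point): Lever's pin, at (50, 9, 7) mm in the corkscrew's axes.
- lever_tip (a point): Free end of the lever, 82 mm from the pin.
- matchbox: Bystander: red matchbox 36 x 54 x 15 mm, lying. Origin at the centre of its underside.
- votive: Bystander: low round votive glass, 74 mm in diameter, 43 mm high, with a tealight in it. Origin at the centre of its underside.
- tealight: Bystander: tealight in an aluminium cup, 40 mm in diameter, standing in the votive glass.
- bottle_a: Bystander: half-bottle of wine standing alone, 58 mm in diameter, 235 mm high. Origin at the centre of its underside. (More bottles and upturned wine glasses stand fast along the back of the bar, beyond x = 0.72 m.)
- cage_2: Fixed white wire birdcage with three half-bottles in it, 170 mm in diameter, 320 mm high; origin at the centre of its underside. An obstacle only, like the grey metal mug (92 mm high) that stands fast at the left front of it.
Not all that is in view belongs to the job. Leave any yellow look-alike of the thermometer alone.

How it is judged (in metres and radians):
At the end, for the whole second after the job is handed in: Lid shut (within 0.05 rad). Corkscrew folded (lever within 0.15 rad) and flat on the floor of its bed, within 14 mm along and 12 mm across of its centre; thermometer on the floor of its bed, within 12 mm along and 8 mm across, either way round; both at rest (value of joint case_lid below 0.05 rad and value of joint corkscrew_lever below 0.15 rad and x of thermometer in the frame of thermometer_bed between -0.012 and 0.012 m and y of thermometer in the frame of thermometer_bed between -0.008 and 0.008 m and z of thermometer in the frame of thermometer_bed below 0.014 m and x of corkscrew in the frame of corkscrew_bed between -0.014 and 0.014 m and y of corkscrew in the frame of corkscrew_bed between -0.012 and 0.012 m and z of corkscrew in the frame of corkscrew_bed below 0.005 m and linear speed of each of thermometer, corkscrew below 0.02 m/s); the robot touches nothing.
It fails at once if the glass thermometer gripped, pressed or knocked with more than 30 N in all (contact force between thermometer and anything else above 30 N).
It fails at once if the glass thermometer dropped (falling free at over 0.7 m/s, a drop of about 25 mm) (contact force between the fingers and thermometer below 0.05 N and linear speed of thermometer above 0.7 m/s).
It fails at once if the lid slammed (closing faster than 2.5 rad/s) (velocity of joint case_lid below -2.5 rad/s).
It fails at once if a bystander shifted by more than 20 mm or knocked over (distance of any of matchbox, votive, tealight, bottle_a from where it was at the start of the episode above 0.02 m or angle between bottle_a's own z axis and vertical above 0.3 rad).
It also fails if it takes over 69 s, if anything falls off the work surface, if the arm or the gripper's body presses on something with over 40 N, if the wrist force passes 120 N, or if a joint passes its speed limit or range.

## Robot

A 6-joint arm with a two-finger parallel gripper is mounted at the origin on a cart in front of the work surface, level with it; the furniture and walls round the work are solid. World frame = base frame: x ahead of the robot, y to its left, z up, the work surface at z = 0. Lengths are in mm, angles in rad, forces in N, time in s.
With the tool pointing down it reaches from about 350 to 925 mm from the base axis. Payload 6.4 kg.
Tool frame: the origin (TCP) lies midway between the tips of the shut fingers; the grasp point (between the pads) lies 19 mm behind it; z points along the fingers, y is the line along which they close (so a half turn about z gives the same grasp; the last joint's range is limited). The gripper opens to 85 mm and grips with 20 to 120 N. Pads are 22 mm wide; open, the fingers measure 114 mm over their backs; the gripper's body (76 mm by 85 mm) begins 54 mm behind the grasp point. The pads swing forward as they close: fully open they stand 13 mm farther back than shut.
Start: joints at [0.959, 0.245, 1.558, -0, 1.339, -0.174], TCP at [275.565, 588.709, 231.29] pointing down, gripper open.
Joint ranges: [-3.13, 3.13], [-1.02, 2.26], [0.13, 2.54], [-0.95, 4.09], [0.21, 2.88], [-2.74, 2.74]. Speed limits (rad/s): [2.57, 2.57, 3.14, 3.14, 3.14, 3.14].

## Interface

Orientations are given as [roll, pitch, yaw] about the fixed x, y, z axes, in that order (R = Rz(yaw) Ry(pitch) Rx(roll)).
In Python, from cell import ctrl gives the robot as it stands. The module is installed in compiled form; this text tells all that it offers.
- The arm moves only by the tool jog_arm, never from a script. Its argument "targets" is a list of rows, each an object with "xyz": the shift along the world's x, y, z in m, a list of three; "twist": the turn, a rotation vector about the world's x, y, z in degrees, a list of three. In form: [{"xyz": [tx, ty, tz], "twist": [wx, wy, wz]}, ...]. A call has 1 to 8 rows; each row shifts and turns the commanded pose from where the row before left it; what a row does not reach is not made up. A row lasts 1/8 s, in which the tool goes at most 62.5 mm and 10.7 degrees, less where a joint would pass 70% of its speed; a pose out of reach is approached as far as the arm can. A call with a gripper value outside its range is refused whole. "grip" is the closure, from 0 (fully open) to 1 (shut), set as the call begins (left out, the last holds). The fingers move at their own pace and stop on an object; the grip force is fixed at half the most. Time passes only in rows, so rows that do not move let the fingers close. It gives the time, the measured TCP pose, the force, the opening and the grip force at its end, in the units of the state.
- ctrl.read_state(): the state, without advancing time (a new reading comes with each control period).
- ctrl.grab_frame(name): name is "side" or "top"; returns a dict with "pixels" (400x640x3 uint8, red, green, blue), "fovy" (degrees; the focal length in pixels is half the picture's height over the tangent of half this angle, whatever the lens; pixels are square), "cx", "cy" (the principal point, pixels), "R" (3x3) and "t" (3): a world point X has camera coordinates R X + t. Camera axes: x right, y down, z forward; pixel columns grow to the right and rows downward; lengths in mm; the calibration is good to about 2 mm. A picture is of the moment at which its call begins. There is no depth.
- ctrl.sign_off(): hands the job in; it is judged then, once.
The state is a dict: "time": time; "joint_pos": joint angles; "joint_velocities": joint speeds; "effort": joint torques, N m; "eef_pos": TCP position; "eef_rot": TCP orientation; "ft_force": force on the tool from outside, world axes, zero at the start; "wrist_torque": the same for the moment, N m; "finger_gap": finger opening in mm; "finger_force": force on a finger pad.
Only numpy, scipy, OpenCV 4.12 (cv2) and the standard library are available. Lean on these libraries where they do the work, as an engineer would, in place of code of your own. Each camera call takes 0.05 s, during which the arm holds its last target. There are 200 camera calls.

## Working session

There is one attempt and no reset: what is moved stays moved. The work goes in short steps, Python scripts to look and compute and a tool call to move; the robot and the scene stay as the last step left them, time stands still between calls to the robot, and variables do not carry over. Pictures are saved under pics/ and viewed, at most 10 in all, crops included, and the job is handed in when it is done.

Besides the shell and the picture viewer there is one more tool, called as a command line: name --argument value ..., lists and objects as JSON in quotes. jog_arm: Moves the arm, as the interface text tells. Its arguments: {"type":"object","properties":{"targets":{"type":"array"},"grip":{"type":"number"}},"required":["targets"]}

```bash
mkdir -p pics && cat > h.py <<'E'
import numpy as np, cv2, json
from cell import ctrl
def grab(n,save=None):
    f=ctrl.grab_frame(n)
    if save: cv2.imwrite('pics/'+save,f['pixels'][:,:,::-1])
    return f
def K(f): 
    F=200/np.tan(np.radians(f['fovy'])/2); return F,f['cx'],f['cy']
def back(f,u,v,z):
    F,cx,cy=K(f); R=np.array(f['R']);t=np.array(f['t'])
    d=R.T@np.array([(u-cx)/F,(v-cy)/F,1]); c=-R.T@t
    return c+d*(z-c[2])/d[2]
def proj(f,X):
    F,cx,cy=K(f); p=np.array(f['R'])@np.array(X,float)+np.array(f['t'])
    return np.array([F*p[0]/p[2]+cx,F*p[1]/p[2]+cy])
E
python3 - <<'E'
from h import *
for n in('side','top'):
    f=grab(n,n+'0.png'); F,cx,cy=K(f); print(n,F,cx,cy,-np.array(f['R']).T@np.array(f['t']),np.round(f['R'],3).tolist(), f['pixels'].shape)
print(ctrl.read_state())
E
```

```text
side 494.3449258689455 322.52125347814297 196.55647397190373 [ 355.30918978 1805.9636205   933.07289611] [[-0.99, -0.142, 0.026], [-0.089, 0.456, -0.886], [0.114, -0.879, -0.463]] (400, 640, 3)
top 467.4116191264198 329.24159228731986 202.56740002637375 [ 381.62728837  182.07943845 1500.92244022] [[-0.025, -1.0, -0.003], [-0.991, 0.025, -0.13], [0.131, -0.0, -0.991]] (400, 640, 3)
{'time': 0.1, 'joint_pos': array([ 9.58916720e-01,  2.45775802e-01,  1.55894435e+00,  9.38043763e-06,
        1.33869444e+00, -1.74132814e-01]), 'joint_velocities': array([ 0.00020947, -0.00248671, -0.0032732 , -0.00040426,  0.00020254,
        0.00047609]), 'effort': array([ 5.91955977e-04, -4.30670393e+01, -3.27128756e+01, -3.12827285e-05,
        2.76115235e-03, -7.33210015e-06]), 'eef_pos': array([275.2416728 , 588.27069601, 230.24224364]), 'eef_rot': array([-3.13979985e+00, -3.24644767e-04,  2.70384340e+00]), 'ft_force': array([ 0.66345955, -0.91080935,  0.32214865]), 'wrist_torque': array([-0.00809961,  0.01377351,  0.0028015 ]), 'finger_force': 0.0, 'finger_gap': 85.65852720134033}
```

View pics/top0.png

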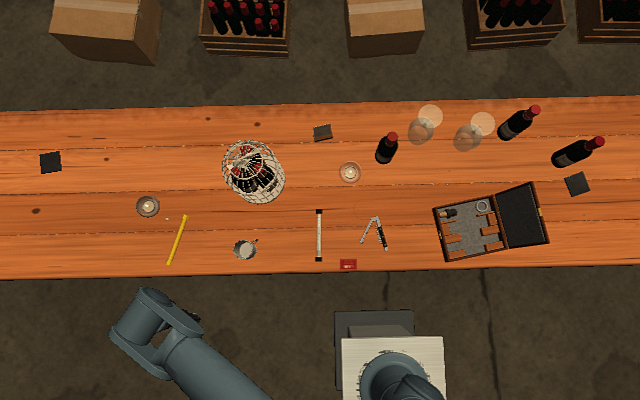

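View pics/side0.png

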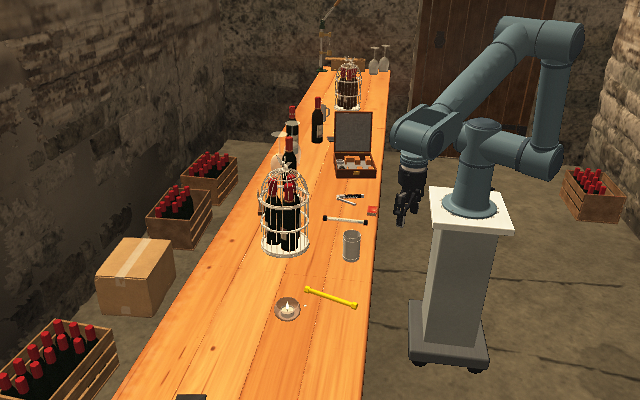

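The top view shows the white-scale thermometer at (319,235), with the yellow look-alike at (177,240), which I'll leave alone. The open corkscrew is at (375,235) and the matchbox at (348,264). The case is at (468,228), and its lid at (523,214) is open toward image right. Next, one close crop to check this.

```bash
python3 - <<'E'
from h import *
im=cv2.imread('pics/top0.png')[175:275,300:560]
cv2.imwrite('pics/c1.png',cv2.resize(im,None,fx=3,fy=3,interpolation=cv2.INTER_CUBIC))
im=cv2.imread('pics/top0.png')[200:270,310:400]
cv2.imwrite('pics/c2.png',cv2.resize(im,None,fx=8,fy=8,interpolation=cv2.INTER_CUBIC))
E
```

```text
(no output)
```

View pics/c1.png

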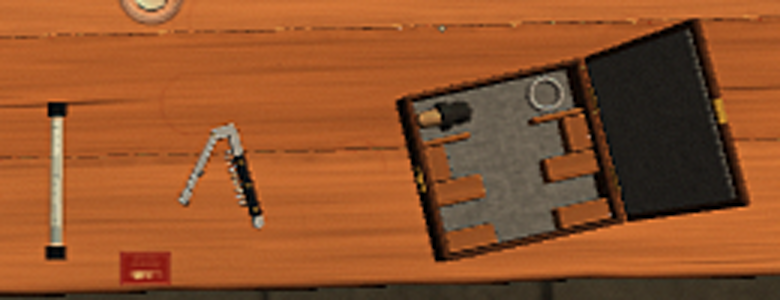

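View pics/c2.png

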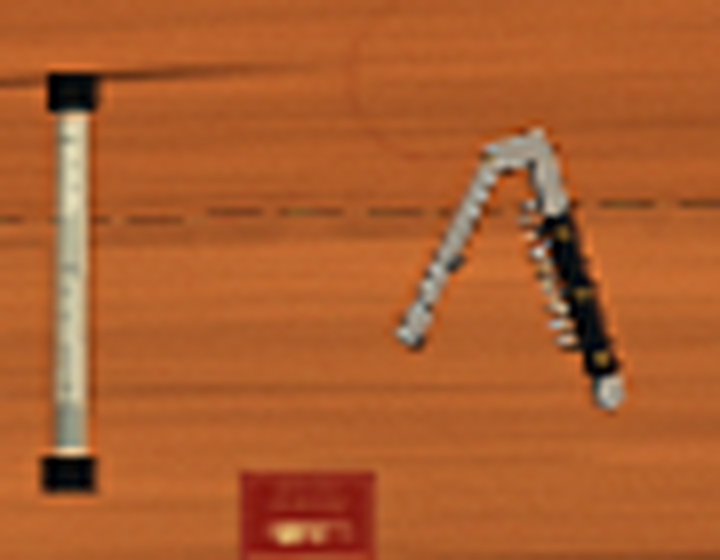

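The crop confirms the choices: the thermometer with black ends and white scale runs from (319,209) to (318.5,261). The corkscrew's pin is near (372,219), its lever tip at (361,242) and its handle end at (386,250). In the case, the stopper and ring bay is on the +x-world side, and the hinge is at image right. Next I'll fit poses.

```bash
python3 - <<'E'
from h import *
from scipy.optimize import least_squares
f=grab('top')
c1=lambda x,y:((x+.5)/3-.5+300,(y+.5)/3-.5+175)
c2=lambda x,y:((x+.5)/8-.5+310,(y+.5)/8-.5+200)
def fit(pts,obs,g):
    def W(p): c,s=np.cos(p[2]),np.sin(p[2]); return [(p[0]+c*a-s*b,p[1]+s*a+c*b,z) for a,b,z in pts]
    r=lambda p:np.ravel([proj(f,X)-o for X,o in zip(W(p),obs)])
    s=least_squares(r,g,x_scale=[10,10,.1]); print(np.round(s.x,3),'res',np.round(s.fun,2)); return s.x
print('case');g0=[*back(f,468,228,46)[:2],-1.4]
case=fit([(-96,88,46),(-96,-88,46),(96,88,46),(96,-88,46)],[c1(401,100),c1(440,259),c1(580,63),c1(622,218)],g0)
print('thermo'); a=back(f,*c2(74,73),12);b=back(f,*c2(68,490),12); print(a,b,np.linalg.norm(a-b),(a+b)/2,np.degrees(np.arctan2(*(a-b)[1::-1])))
print('cork');g0=[*back(f,374,235,7)[:2],.2]
ck=fit([(57.5,-8,12),(-57.5,-8,12),(50,9,9)],[c2(540,130),c2(612,410),c2(500,155)],g0)
tip=back(f,*c2(406,345),9); pv=back(f,*c2(500,155),9); d=pv-tip; print('lever len',np.linalg.norm(d),'a',ck[2]-np.arctan2(d[1],d[0]))
# lid angle
c,s=np.cos(case[2]),np.sin(case[2])
def lid(p):
    o=[]
    for yy,ob in((88,c1(697,21)),(-88,c1(747,205))):
        lx=96-192*np.cos(p[0]);lz=46+192*np.sin(p[0]); o+=list(proj(f,(case[0]+c*lx-s*yy,case[1]+s*lx+c*yy,lz))-ob)
    return o
for g in(1.3,1.9): r=least_squares(lid,[g]); print('lid',r.x,r.fun)
mb=back(f,348,264,15);print('match',mb)
E
```

```text
case
[ 483.096 -254.11    -1.384] res [-0.14 -1.22  0.48  1.14 -0.43 -1.66  0.08  1.65]
thermo
[558.67894344 215.84251252  12.        ] [392.85650116 221.81417808  12.        ] 165.9299344739419 [475.7677223 218.8283453  12.       ] -2.0624677367501634
cork
[4.73803e+02 2.59970e+01 2.14000e-01] res [-0.13 -0.19 -0.09 -0.1   0.22  0.29]
lever len 84.99720376981904 a 0.7058769450051865
lid [1.80517214] [-0.40061603 -1.12912733  0.24986131  0.28304713]
lid [1.80517214] [-0.40061597 -1.12912734  0.24986136  0.28304711]
match [380.54273066 127.61971913  15.        ]
```

jog_arm --targets '[{"xyz":[0.015,-0.058,0],"twist":[0,0,5]},{"xyz":[0.015,-0.058,0],"twist":[0,0,5]},{"xyz":[0.015,-0.058,0],"twist":[0,0,5]},{"xyz":[0.015,-0.058,0],"twist":[0,0,5]},{"xyz":[0.015,-0.058,0],"twist":[0,0,5]},{"xyz":[0.025,-0.043,-0.02],"twist":[0,0,5]},{"xyz":[0.025,-0.043,-0.02],"twist":[0,0,5]},{"xyz":[0.025,-0.043,-0.02],"twist":[0,0,2]}]' --grip 0.3

```text
time: 1.15
eef_pos: [426.1, 168.2, 170.8]
eef_rot: [-3.142, 0.001, -2.932]
ft_force: [0.7, 0.6, 0.6]
finger_gap: 59.7
finger_force: 0.0
```

jog_arm --targets '[{"xyz":[0.025,-0.043,-0.025],"twist":[0,0,0]},{"xyz":[0.025,-0.043,-0.025],"twist":[0,0,0]},{"xyz":[0.025,-0.043,-0.025],"twist":[0,0,0]},{"xyz":[0,0,-0.02],"twist":[0,0,0]},{"xyz":[0,0,0],"twist":[0,0,0]}]'

```text
time: 1.78
eef_pos: [499.0, 40.5, 74.4]
eef_rot: [3.14, -0.004, -2.935]
ft_force: [0.7, 0.8, 0.1]
finger_gap: 59.9
finger_force: 0.0
```

jog_arm --targets '[{"xyz":[0.008,0.002,-0.02],"twist":[0,0,0]},{"xyz":[0,0,-0.02],"twist":[0,0,0]},{"xyz":[0,0,0],"twist":[0,0,0]}]' --grip 0.26

```text
time: 2.15
eef_pos: [507.6, 43.4, 35.9]
eef_rot: [3.141, -0.002, -2.933]
ft_force: [0.0, 0.4, 0.5]
finger_gap: 63.1
finger_force: 0.0
```

```bash
python3 - <<'E'
from h import *
s=grab('side','s1.png')['pixels'][:,:,::-1][170:240,310:400]
t=grab('top')['pixels'][:,:,::-1][200:270,330:420]
z=lambda a:cv2.resize(a,None,fx=6,fy=6,interpolation=cv2.INTER_CUBIC)[:, :]
cv2.imwrite('pics/c3.png',cv2.resize(np.hstack([z(s)[:,:400],z(t)[:,:400]]),None,fx=1,fy=1))
E
```

```text
(no output)
```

View pics/c3.png

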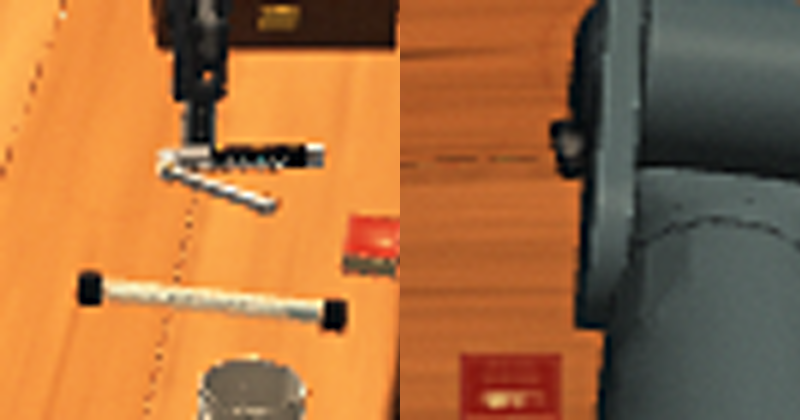

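Side crop: the gripper hangs over the pin end of the corkscrew, with the fingertip at crop (200,150). The lever points toward the thermometer, and everything else is untouched. Now I'll descend and fold.

jog_arm --targets '[{"xyz":[0,0,-0.018],"twist":[0,0,0]},{"xyz":[0,0,-0.014],"twist":[0,0,0]},{"xyz":[0,0,0],"twist":[0,0,0]}]'

```text
time: 2.62
eef_pos: [507.0, 42.9, 2.5]
eef_rot: [3.14, -0.003, -2.934]
ft_force: [0.6, 0.1, 1.2]
finger_gap: 63.4
finger_force: 0.0
```

jog_arm --targets '[{"xyz":[0,0,0],"twist":[0,0,0]},{"xyz":[0,0,0],"twist":[0,0,0]},{"xyz":[0,0,0],"twist":[0,0,0]}]' --grip 0.45

```text
time: 3.0
eef_pos: [508.9, 42.6, 4.7]
eef_rot: [-3.141, 0.001, -2.934]
ft_force: [1.4, -0.0, -0.6]
finger_gap: 46.9
finger_force: 0.1
```

jog_arm --targets '[{"xyz":[0,0,0],"twist":[0,0,0]},{"xyz":[0,0,0],"twist":[0,0,0]},{"xyz":[0,0,0],"twist":[0,0,0]}]' --grip 0.6

```text
time: 3.38
eef_pos: [508.8, 42.6, 4.5]
eef_rot: [-3.141, 0.001, -2.934]
ft_force: [0.3, -1.0, 0.3]
finger_gap: 33.9
finger_force: 0.4
```

jog_arm --targets '[{"xyz":[0,0,0],"twist":[0,0,0]},{"xyz":[0,0,0],"twist":[0,0,0]}]' --grip 0.67

```text
time: 3.62
eef_pos: [508.8, 42.6, 4.5]
eef_rot: [-3.141, 0.0, -2.933]
ft_force: [-0.5, -1.3, 2.1]
finger_gap: 28.0
finger_force: 3.8
```

jog_arm --targets '[{"xyz":[0,0,0],"twist":[0,0,0]},{"xyz":[0,0,0],"twist":[0,0,0]}]' --grip 0.69

```text
time: 3.88
eef_pos: [508.9, 42.6, 4.7]
eef_rot: [-3.141, 0.0, -2.933]
ft_force: [-0.7, -1.7, 5.2]
finger_gap: 27.0
finger_force: 21.4
```

jog_arm --targets '[{"xyz":[0,0,0],"twist":[0,0,0]},{"xyz":[0,0,0],"twist":[0,0,0]}]' --grip 0.71

```text
time: 4.12
eef_pos: [508.9, 42.5, 4.9]
eef_rot: [-3.141, 0.0, -2.933]
ft_force: [-0.5, -1.6, 6.9]
finger_gap: 25.5
finger_force: 45.1
```

jog_arm --targets '[{"xyz":[0,0,0],"twist":[0,0,0]},{"xyz":[0,0,0],"twist":[0,0,0]},{"xyz":[-0.018,-0.004,-0.001],"twist":[0,0,0]},{"xyz":[-0.017,-0.004,-0.001],"twist":[0,0,0]},{"xyz":[0,0,0],"twist":[0,0,0]}]' --grip 0.5

```text
time: 4.75
eef_pos: [472.1, 34.9, 1.6]
eef_rot: [3.141, -0.002, -2.934]
ft_force: [-0.7, 0.1, -0.5]
finger_gap: 42.7
finger_force: 0.0
```

jog_arm --targets '[{"xyz":[0,0,0],"twist":[0,0,0]},{"xyz":[0,0,0],"twist":[0,0,0]},{"xyz":[0,0,0],"twist":[0,0,0]}]' --grip 0.7

```text
time: 5.12
eef_pos: [474.4, 34.6, 2.7]
eef_rot: [-3.141, 0.001, -2.933]
ft_force: [-0.2, -0.8, 3.2]
finger_gap: 26.1
finger_force: 24.6
```

jog_arm --targets '[{"xyz":[0,0,0.025],"twist":[0,0,0]},{"xyz":[0,0,0.045],"twist":[0,0,0]},{"xyz":[0,0,0.045],"twist":[0,0,0]},{"xyz":[0,0,0],"twist":[0,0,0]}]'

```text
time: 5.62
eef_pos: [476.5, 34.4, 121.0]
eef_rot: [-3.139, 0.008, -2.933]
ft_force: [-1.2, -0.4, -1.8]
finger_gap: 26.3
finger_force: 24.2
```

```bash
python3 - <<'E'
from h import *
s=grab('side','s2.png')['pixels'][:,:,::-1][90:240,280:400]
cv2.imwrite('pics/c4.png',cv2.resize(s,None,fx=4,fy=4,interpolation=cv2.INTER_CUBIC))
st=ctrl.read_state();print(st['eef_pos'],st['finger_gap'],st['finger_force'],st['ft_force'])
E
```

```text
[474.62873305  34.6906607  118.52919733] 26.472161264477577 24.23703185733757 [ 0.14240998 -0.41727503 -2.39294251]
```

View pics/c4.png

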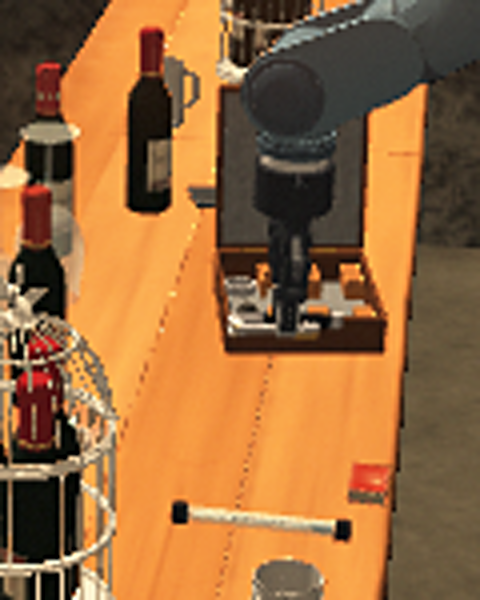

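The corkscrew is held level and folded between the fingers, at crop (290,323). I'll check the case pose against the side view, where the front base corners are at crop (228,352) and (384,350).

```bash
python3 - <<'E'
from h import *
f=grab('side'); cx,cy,w=483.1,-254.1,-1.384; c,s=np.cos(w),np.sin(w)
P=lambda a,b,z:(cx+c*a-s*b,cy+s*a+c*b,z)
for p in[(-96,88,0),(-96,-88,0),(-96,88,46),(-96,-88,46),(96,88,46),(96,-88,46)]: print(p,(proj(f,P(*p))-[280,90])*4)
print('bed',P(0,12,10),P(0,-46,10))
# gradient refinement: blocks in top0: orange mask in case frame
t=grab('top'); im=cv2.imread('pics/top0.png')
# rectify floor-block-top plane z=34 into case frame, 4px/mm->2
src=np.float32([proj(t,P(a,b,34)) for a,b in((-96,88),(96,88),(96,-88),(-96,-88))])
M=cv2.getPerspectiveTransform(src,np.float32([[0,0],[576,0],[576,528],[0,528]]))
cv2.imwrite('pics/rect.png',cv2.warpPerspective(im,M,(576,528),flags=cv2.INTER_CUBIC))
E
```

```text
(-96, 88, 0) [222.59542221 353.90257176]
(-96, -88, 0) [382.02878122 354.57928628]
(-96, 88, 46) [224.218581   315.65239333]
(-96, -88, 46) [385.2220125  316.49671834]
(96, 88, 46) [212.94776647 247.67554471]
(96, -88, 46) [362.23611606 248.72329363]
bed (np.float64(494.8912508422834), np.float64(-251.87145707370223), 10) (np.float64(437.90020510458044), np.float64(-262.6427478841414), 10)
```

View pics/rect.png

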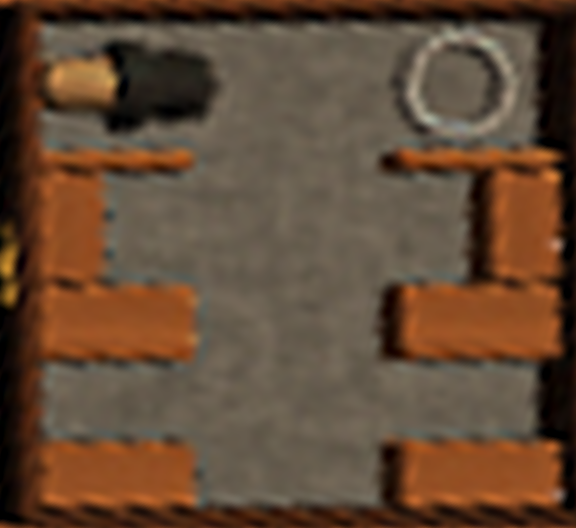

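The rectified view puts the block edges at x ≈ -31 and +37, where ±34 is expected, so the case centre moves +3 mm along its x. The y positions agree. Beds: corkscrew (495.5,-255), thermometer (439,-265.5).

jog_arm --targets '[{"xyz":[0.0024,-0.0323,0],"twist":[0,0,-10.15]},{"xyz":[0.0024,-0.0323,0],"twist":[0,0,-10.15]},{"xyz":[0.0024,-0.0323,0],"twist":[0,0,-10.15]},{"xyz":[0.0024,-0.0323,0],"twist":[0,0,-10.15]},{"xyz":[0.0024,-0.0323,0],"twist":[0,0,-10.15]},{"xyz":[0.0024,-0.0323,0],"twist":[0,0,-10.15]},{"xyz":[0.0024,-0.0323,0],"twist":[0,0,-10.15]},{"xyz":[0.0024,-0.0323,0],"twist":[0,0,-10.15]}]'

```text
time: 6.78
eef_pos: [491.5, -223.9, 114.8]
eef_rot: [-3.139, -0.004, 1.926]
ft_force: [0.0, 0.4, -0.9]
finger_gap: 26.2
finger_force: 24.3
```

jog_arm --targets '[{"xyz":[0.0024,-0.0323,0],"twist":[0,0,-10.15]},{"xyz":[0,0,0],"twist":[0,0,0]},{"xyz":[0,0,0],"twist":[0,0,0]}]'

```text
time: 7.15
eef_pos: [494.2, -254.9, 115.4]
eef_rot: [-3.139, -0.003, 1.756]
ft_force: [-0.3, 0.7, -1.6]
finger_gap: 26.1
finger_force: 24.3
```

jog_arm --targets '[{"xyz":[0.0015,-0.001,-0.025],"twist":[0,0,0]},{"xyz":[0,0,-0.025],"twist":[0,0,0]},{"xyz":[0,0,-0.02],"twist":[0,0,0]},{"xyz":[0,0,-0.015],"twist":[0,0,0]},{"xyz":[0,0,-0.01],"twist":[0,0,0]},{"xyz":[0,0,-0.004],"twist":[0,0,0]},{"xyz":[0,0,0],"twist":[0,0,0]}]'

```text
time: 8.02
eef_pos: [496.9, -257.2, 18.5]
eef_rot: [3.141, 0.0, 1.755]
ft_force: [-0.1, 0.2, -1.0]
finger_gap: 26.0
finger_force: 24.3
```

jog_arm --targets '[{"xyz":[0,0,-0.003],"twist":[0,0,0]},{"xyz":[0,0,-0.0015],"twist":[0,0,0]},{"xyz":[0,0,0],"twist":[0,0,0]}]'

```text
time: 8.4
eef_pos: [496.7, -257.0, 13.8]
eef_rot: [3.142, 0.0, 1.755]
ft_force: [-0.3, 1.2, -0.8]
finger_gap: 26.1
finger_force: 24.3
```

jog_arm --targets '[{"xyz":[0,0,-0.001],"twist":[0,0,0]},{"xyz":[0,0,0],"twist":[0,0,0]}]' --grip 0.55

```text
time: 8.65
eef_pos: [496.8, -257.1, 13.0]
eef_rot: [3.141, 0.0, 1.755]
ft_force: [0.8, -0.6, -0.0]
finger_gap: 38.5
finger_force: 0.0
```

jog_arm --targets '[{"xyz":[0,0,0.02],"twist":[0,0,0]},{"xyz":[0,0,0.05],"twist":[0,0,0]},{"xyz":[0,0.03,0.04],"twist":[0,0,0]},{"xyz":[-0.003,0.062,0],"twist":[0,0,9.7]},{"xyz":[-0.003,0.062,0],"twist":[0,0,9.7]},{"xyz":[-0.003,0.062,0],"twist":[0,0,9.7]},{"xyz":[-0.003,0.062,0],"twist":[0,0,9.7]},{"xyz":[-0.003,0.062,0],"twist":[0,0,9.7]}]'

```text
time: 9.65
eef_pos: [482.0, 84.9, 124.7]
eef_rot: [3.14, 0.003, 2.607]
ft_force: [1.5, -0.3, 0.3]
finger_gap: 38.1
finger_force: 0.0
```

```bash
python3 - <<'E'
from h import *
t=grab('top','t3.png'); cx,cy,w=484,-257,-1.384; c,s=np.cos(w),np.sin(w)
P=lambda a,b,z:(cx+c*a-s*b,cy+s*a+c*b,z)
src=np.float32([proj(t,P(a,b,22)) for a,b in((-96,88),(96,88),(96,-88),(-96,-88))])
M=cv2.getPerspectiveTransform(src,np.float32([[0,0],[576,0],[576,528],[0,528]]))
cv2.imwrite('pics/rect2.png',cv2.warpPerspective(t['pixels'][:,:,::-1],M,(576,528),flags=cv2.INTER_CUBIC))
E
```

```text
(no output)
```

View pics/rect2.png

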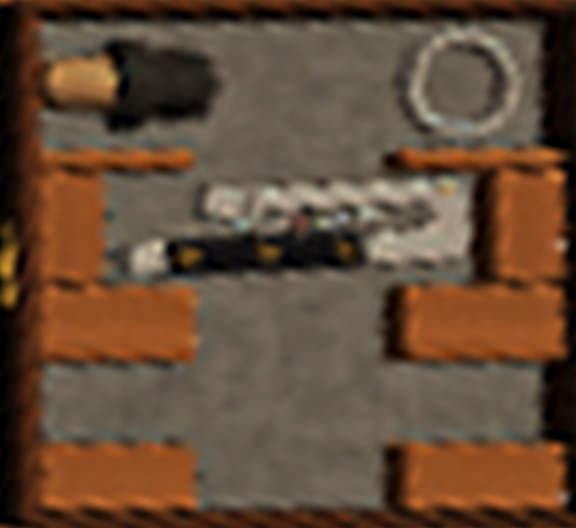

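The corkscrew lies folded in its bed, spanning u 130–473 against bed centre 294, so it is within about 3 mm. Next, the thermometer.

jog_arm --targets '[{"xyz":[-0.002,0.045,-0.01],"twist":[0,0,9.6]},{"xyz":[-0.002,0.045,-0.02],"twist":[0,0,9.5]},{"xyz":[-0.002,0.044,-0.02],"twist":[0,0,9.5]},{"xyz":[0,0,-0.02],"twist":[0,0,0]},{"xyz":[0,0,0],"twist":[0,0,0]}]'

```text
time: 10.32
eef_pos: [474.8, 217.2, 52.6]
eef_rot: [-3.141, -0.002, 3.102]
ft_force: [-0.5, -0.7, 0.1]
finger_gap: 38.1
finger_force: 0.0
```

```bash
python3 - <<'E'
from h import *
f=grab('side','s4.png');a,b=proj(f,(475,219,9)).astype(int);print(a,b,proj(f,(558.7,215.8,9)),proj(f,(392.8,221.8,9)))
s=f['pixels'][:,:,::-1][b-60:b+40,a-60:a+60]
cv2.imwrite('pics/c5.png',cv2.resize(s,None,fx=5,fy=5,interpolation=cv2.INTER_CUBIC))
print(ctrl.read_state()['eef_pos'])
E
```

```text
344 219 [322.52603991 216.83015049] [366.77244601 221.81744965]
[475.77407471 217.01662923  53.51948805]
```

View pics/c5.png

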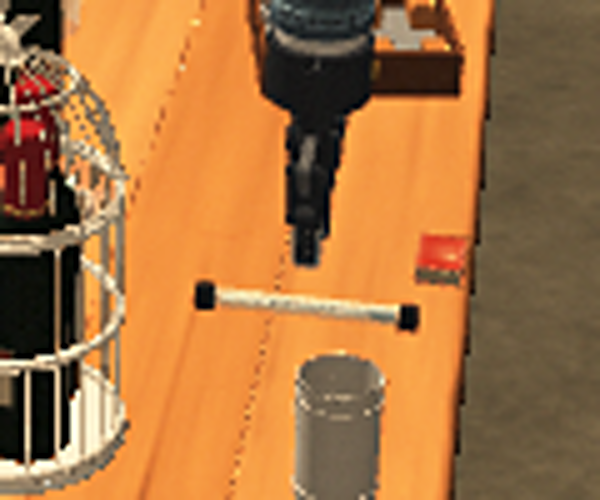

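Side crop: the gripper is above mid-tube at (305,265), the tube runs (194,295)–(420,318), and the mug is clear. This agrees with the top fit to within about 3 mm in y.

jog_arm --targets '[{"xyz":[0,0.002,-0.02],"twist":[0,0,0]},{"xyz":[0,0,-0.02],"twist":[0,0,0]},{"xyz":[0,0,-0.009],"twist":[0,0,0]},{"xyz":[0,0,0],"twist":[0,0,0]}]'

```text
time: 10.88
eef_pos: [476.1, 218.7, 4.3]
eef_rot: [3.142, 0.0, 3.1]
ft_force: [-0.0, -0.1, 1.1]
finger_gap: 38.6
finger_force: 0.0
```

jog_arm --targets '[{"xyz":[0,0,0],"twist":[0,0,0]},{"xyz":[0,0,0],"twist":[0,0,0]}]' --grip 0.68

```text
time: 11.12
eef_pos: [476.4, 219.1, 4.7]
eef_rot: [3.141, 0.002, 3.101]
ft_force: [-0.3, -0.5, -0.7]
finger_gap: 27.2
finger_force: 0.0
```

jog_arm --targets '[{"xyz":[0,0,0],"twist":[0,0,0]},{"xyz":[0,0,0],"twist":[0,0,0]}]' --grip 0.74

```text
time: 11.38
eef_pos: [475.7, 219.0, 4.0]
eef_rot: [3.142, 0.0, 3.101]
ft_force: [-0.2, 0.1, -0.2]
finger_gap: 22.3
finger_force: 0.0
```

jog_arm --targets '[{"xyz":[0,0,0],"twist":[0,0,0]},{"xyz":[0,0,0],"twist":[0,0,0]}]' --grip 0.78

```text
time: 11.62
eef_pos: [475.6, 219.0, 3.8]
eef_rot: [-3.142, -0.0, 3.101]
ft_force: [0.1, -0.3, 0.2]
finger_gap: 19.1
finger_force: 0.0
```

jog_arm --targets '[{"xyz":[0,0,0],"twist":[0,0,0]},{"xyz":[0,0,0],"twist":[0,0,0]}]' --grip 0.805

```text
time: 11.88
eef_pos: [475.6, 219.0, 3.7]
eef_rot: [3.142, -0.0, 3.101]
ft_force: [0.4, 0.6, -0.3]
finger_gap: 16.7
finger_force: 0.2
```

jog_arm --targets '[{"xyz":[0,0,0],"twist":[0,0,0]},{"xyz":[0,0,0],"twist":[0,0,0]}]' --grip 0.82

```text
time: 12.12
eef_pos: [475.7, 219.0, 3.8]
eef_rot: [3.142, 0.0, 3.101]
ft_force: [-0.0, 0.2, -0.1]
finger_gap: 16.0
finger_force: 0.2
```

jog_arm --targets '[{"xyz":[0,0,0],"twist":[0,0,0]},{"xyz":[0,0,0],"twist":[0,0,0]}]' --grip 0.828

```text
time: 12.38
eef_pos: [475.7, 219.0, 3.8]
eef_rot: [-3.142, -0.0, 3.101]
ft_force: [0.4, -0.0, -0.0]
finger_gap: 14.5
finger_force: 0.2
```

jog_arm --targets '[{"xyz":[0,0,0],"twist":[0,0,0]},{"xyz":[0,0,0],"twist":[0,0,0]}]' --grip 0.832

```text
time: 12.62
eef_pos: [475.7, 219.0, 3.8]
eef_rot: [-3.142, 0.0, 3.101]
ft_force: [0.2, -0.1, -0.3]
finger_gap: 14.1
finger_force: 0.2
```

jog_arm --targets '[{"xyz":[0,0,0],"twist":[0,0,0]},{"xyz":[0,0,0],"twist":[0,0,0]}]' --grip 0.836

```text
time: 12.88
eef_pos: [475.7, 219.0, 3.8]
eef_rot: [3.142, 0.0, 3.101]
ft_force: [0.0, -0.2, 0.8]
finger_gap: 14.0
finger_force: 0.6
```

jog_arm --targets '[{"xyz":[0,0,0],"twist":[0,0,0]},{"xyz":[0,0,0],"twist":[0,0,0]}]' --grip 0.838

```text
time: 13.12
eef_pos: [475.7, 219.0, 3.8]
eef_rot: [-3.142, 0.0, 3.101]
ft_force: [0.2, 0.5, 0.3]
finger_gap: 13.9
finger_force: 2.0
```

jog_arm --targets '[{"xyz":[0,0,0],"twist":[0,0,0]},{"xyz":[0,0,0],"twist":[0,0,0]}]' --grip 0.841

```text
time: 13.38
eef_pos: [475.7, 219.0, 3.8]
eef_rot: [-3.142, -0.0, 3.101]
ft_force: [0.5, -0.5, -0.1]
finger_gap: 13.7
finger_force: 5.0
```

jog_arm --targets '[{"xyz":[0,0,0],"twist":[0,0,0]},{"xyz":[0,0,0],"twist":[0,0,0]}]' --grip 0.843

```text
time: 13.62
eef_pos: [475.7, 219.0, 3.8]
eef_rot: [-3.142, 0.0, 3.101]
ft_force: [-0.1, 0.1, 0.4]
finger_gap: 13.8
finger_force: 7.3
```

jog_arm --targets '[{"xyz":[0,0,0.006],"twist":[0,0,0]},{"xyz":[0,0,0.012],"twist":[0,0,0]},{"xyz":[0,0,0.018],"twist":[0,0,0]},{"xyz":[0,0,0.02],"twist":[0,0,0]},{"xyz":[0,0,0.02],"twist":[0,0,0]},{"xyz":[0,0,0.018],"twist":[0,0,0]},{"xyz":[0,0,0.006],"twist":[0,0,0]},{"xyz":[0,0,0],"twist":[0,0,0]}]'

```text
time: 14.62
eef_pos: [475.8, 219.0, 104.2]
eef_rot: [3.141, 0.001, 3.101]
ft_force: [-0.2, 0.5, -0.8]
finger_gap: 13.3
finger_force: 7.1
```

```bash
python3 - <<'E'
from h import *
f=grab('side','s5.png');a,b=proj(f,(475,219,105)).astype(int)
for x in(83,-83): print(proj(f,(475.7+x,219-.036*x,109))-[a-60,b-50])
s=f['pixels'][:,:,::-1][b-50:b+50,a-60:a+60]
cv2.imwrite('pics/c6.png',cv2.resize(s,None,fx=5,fy=5,interpolation=cv2.INTER_CUBIC))
print(ctrl.read_state()['eef_pos'],ctrl.read_state()['finger_force'])
E
```

```text
[38.23098582 47.08595569]
[83.67311617 51.88101052]
[475.37327378 218.92626318 103.52194367] 7.10749939084053
```

View pics/c6.png

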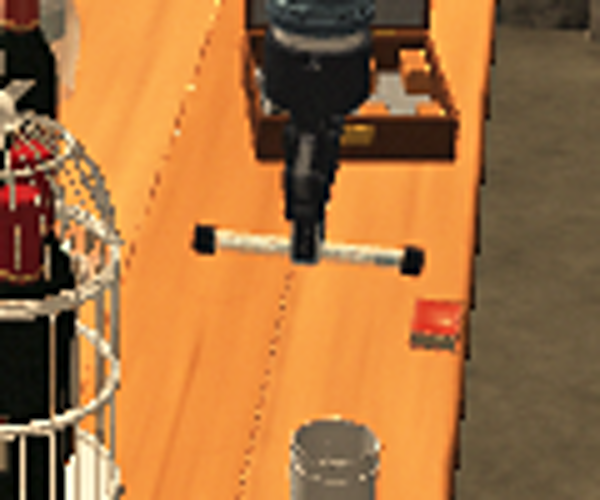

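The thermometer is level in the grip, with ends at (192,238) and (425,262). Carrying it to the case.

jog_arm --targets '[{"xyz":[-0.002,-0.024,0],"twist":[0,0,-7]},{"xyz":[-0.0036,-0.0485,0],"twist":[0,0,-7]},{"xyz":[-0.0036,-0.0485,0],"twist":[0,0,-7]},{"xyz":[-0.0036,-0.0485,0],"twist":[0,0,-7]},{"xyz":[-0.0036,-0.0485,0],"twist":[0,0,-7]},{"xyz":[-0.0036,-0.0485,0],"twist":[0,0,-7]},{"xyz":[-0.0036,-0.0485,0],"twist":[0,0,-7]},{"xyz":[-0.0036,-0.0485,0],"twist":[0,0,-7]}]'

```text
time: 15.68
eef_pos: [447.6, -145.7, 102.9]
eef_rot: [-3.141, -0.002, 2.119]
ft_force: [0.4, 0.6, -0.5]
finger_gap: 13.6
finger_force: 7.2
```

jog_arm --targets '[{"xyz":[-0.0036,-0.0485,0],"twist":[0,0,-7]},{"xyz":[-0.0036,-0.0485,0],"twist":[0,0,-7]},{"xyz":[-0.002,-0.024,0],"twist":[0,0,-7]},{"xyz":[0,0,0],"twist":[0,0,0]},{"xyz":[0,0,0],"twist":[0,0,0]}]'

```text
time: 16.3
eef_pos: [438.8, -264.4, 102.9]
eef_rot: [-3.141, -0.002, 1.759]
ft_force: [-0.3, 0.2, -0.1]
finger_gap: 13.5
finger_force: 7.1
```

jog_arm --targets '[{"xyz":[0,-0.0015,-0.015],"twist":[0,0,0]},{"xyz":[0,0,-0.02],"twist":[0,0,0]},{"xyz":[0,0,-0.01],"twist":[0,0,0]},{"xyz":[0,0,-0.004],"twist":[0,0,0]},{"xyz":[0,0,-0.003],"twist":[0,0,0]},{"xyz":[0,0,-0.003],"twist":[0,0,0]}]'

```text
time: 17.05
eef_pos: [439.6, -267.3, 49.1]
eef_rot: [3.141, 0.001, 1.757]
ft_force: [-0.6, 0.2, -0.3]
finger_gap: 13.6
finger_force: 7.1
```

jog_arm --targets '[{"xyz":[0,0,-0.002],"twist":[0,0,0]},{"xyz":[0,0,0],"twist":[0,0,0]}]'

```text
time: 17.3
eef_pos: [439.3, -267.0, 46.8]
eef_rot: [3.142, 0.0, 1.757]
ft_force: [0.8, 0.3, -0.5]
finger_gap: 13.2
finger_force: 7.1
```

jog_arm --targets '[{"xyz":[0,0.0005,-0.003],"twist":[0,0,0]},{"xyz":[0,0,-0.003],"twist":[0,0,0]},{"xyz":[0,0,-0.003],"twist":[0,0,0]},{"xyz":[0,0,-0.002],"twist":[0,0,0]},{"xyz":[0,0,0],"twist":[0,0,0]}]'

```text
time: 17.92
eef_pos: [439.1, -266.4, 35.5]
eef_rot: [-3.141, -0.0, 1.757]
ft_force: [-0.4, 0.5, -0.8]
finger_gap: 13.5
finger_force: 7.1
```

jog_arm --targets '[{"xyz":[0,0,-0.005],"twist":[0,0,0]},{"xyz":[0,0,-0.005],"twist":[0,0,0]},{"xyz":[0,0,-0.005],"twist":[0,0,0]},{"xyz":[0,0,-0.003],"twist":[0,0,0]},{"xyz":[0,0,-0.001],"twist":[0,0,0]},{"xyz":[0,0,0],"twist":[0,0,0]}]'

```text
time: 18.68
eef_pos: [439.3, -266.5, 16.8]
eef_rot: [3.142, 0.0, 1.757]
ft_force: [-0.1, 0.5, 0.2]
finger_gap: 13.4
finger_force: 7.1
```

jog_arm --targets '[{"xyz":[0,0,-0.001],"twist":[0,0,0]},{"xyz":[0,0,-0.001],"twist":[0,0,0]},{"xyz":[0,0,0],"twist":[0,0,0]}]'

```text
time: 19.05
eef_pos: [439.2, -266.4, 14.7]
eef_rot: [-3.142, -0.0, 1.757]
ft_force: [-0.7, 0.0, -1.0]
finger_gap: 13.8
finger_force: 7.1
```

jog_arm --targets '[{"xyz":[0,0,-0.0008],"twist":[0,0,0]},{"xyz":[0,0,0],"twist":[0,0,0]},{"xyz":[0,0,0],"twist":[0,0,0]}]'

```text
time: 19.42
eef_pos: [439.3, -266.5, 14.0]
eef_rot: [-3.142, -0.0, 1.757]
ft_force: [0.0, -0.9, -0.3]
finger_gap: 13.5
finger_force: 7.1
```

jog_arm --targets '[{"xyz":[0,0,0],"twist":[0,0,0]},{"xyz":[0,0,0],"twist":[0,0,0]}]' --grip 0.825

```text
time: 19.68
eef_pos: [439.4, -266.6, 14.1]
eef_rot: [3.141, 0.0, 1.757]
ft_force: [-0.7, -0.6, -1.4]
finger_gap: 14.6
finger_force: 0.0
```

jog_arm --targets '[{"xyz":[0,0,0],"twist":[0,0,0]},{"xyz":[0,0,0],"twist":[0,0,0]},{"xyz":[0,0,0],"twist":[0,0,0]}]' --grip 0.66

```text
time: 20.05
eef_pos: [439.3, -266.5, 14.0]
eef_rot: [-3.142, 0.0, 1.757]
ft_force: [0.1, -0.9, 0.1]
finger_gap: 29.2
finger_force: 0.0
```

jog_arm --targets '[{"xyz":[0,0,0.015],"twist":[0,0,0]},{"xyz":[0,0,0.04],"twist":[0,0,0]},{"xyz":[0,0,0.055],"twist":[0,0,0]},{"xyz":[0,0,0.055],"twist":[0,0,0]},{"xyz":[0,0,0.055],"twist":[0,0,0]},{"xyz":[0,0,0.055],"twist":[0,0,0]},{"xyz":[0,0,0],"twist":[0,0,0]}]'

```text
time: 20.92
eef_pos: [441.1, -268.2, 296.1]
eef_rot: [3.134, 0.01, 1.757]
ft_force: [-0.1, 0.3, 0.6]
finger_gap: 29.1
finger_force: 0.0
```

jog_arm --targets '[{"xyz":[0.0195,-0.0415,0],"twist":[0,0,0]},{"xyz":[0.0195,-0.0415,0],"twist":[0,0,0]},{"xyz":[0.0195,-0.0415,0],"twist":[0,0,0]},{"xyz":[0.0195,-0.0415,0],"twist":[0,0,0]},{"xyz":[0,0,0],"twist":[0,0,0]},{"xyz":[0,0,0],"twist":[0,0,0]}]' --grip 1.0

```text
time: 21.68
eef_pos: [516.9, -431.8, 288.2]
eef_rot: [-3.141, -0.002, 1.757]
ft_force: [-1.2, -0.1, 0.4]
finger_gap: -0.0
finger_force: 0.0
```

```bash
python3 - <<'E'
from h import *
from scipy.optimize import least_squares
t=grab('top','t6.png'); cx,cy,w=484,-257,-1.384; c,s=np.cos(w),np.sin(w)
P=lambda a,b,z:(cx+c*a-s*b,cy+s*a+c*b,z)
src=np.float32([proj(t,P(a,b,22)) for a,b in((-96,88),(96,88),(96,-88),(-96,-88))])
M=cv2.getPerspectiveTransform(src,np.float32([[0,0],[576,0],[576,528],[0,528]]))
im=cv2.warpPerspective(t['pixels'],M,(576,528),flags=cv2.INTER_CUBIC)
row=im[400:404].mean((0,2)); row2=im[378:382].mean((0,2))
print('bed row v=402 (mean grey every 8px from u=24):',row[24:576:8].astype(int).tolist())
for u in(70,100,230,288,350,480):print(u,im[350:450:4,u-2:u+3].mean((1,2)).astype(int).tolist())
print(ctrl.read_state()['eef_pos'],ctrl.read_state()['finger_gap'])
E
```

```text
bed row v=402 (mean grey every 8px from u=24): [38, 43, 20, 9, 12, 16, 16, 7, 31, 96, 146, 144, 146, 145, 137, 142, 162, 171, 161, 164, 165, 173, 175, 161, 178, 175, 174, 176, 169, 159, 162, 164, 174, 175, 161, 173, 160, 169, 181, 172, 161, 162, 163, 185, 211, 207, 207, 198, 205, 211, 201, 187, 207, 213, 194, 190, 212, 207, 152, 118, 88, 20, 16, 16, 19, 20, 18, 9, 8]
70 [89, 83, 71, 59, 56, 56, 42, 24, 10, 8, 13, 15, 16, 17, 18, 18, 14, 8, 1, 0, 12, 47, 78, 94, 96]
100 [78, 60, 48, 57, 79, 95, 96, 99, 121, 146, 155, 148, 134, 126, 114, 95, 83, 75, 78, 87, 93, 94, 89, 85, 85]
230 [97, 97, 97, 97, 94, 83, 66, 79, 124, 178, 207, 202, 186, 171, 155, 138, 118, 97, 90, 89, 90, 91, 90, 90, 90]
288 [89, 88, 86, 84, 84, 85, 80, 81, 114, 162, 201, 202, 183, 175, 182, 167, 124, 83, 73, 88, 95, 92, 89, 89, 90]
350 [93, 92, 91, 91, 88, 79, 82, 106, 143, 178, 193, 191, 177, 159, 152, 151, 131, 102, 81, 82, 96, 101, 100, 95, 88]
480 [86, 80, 64, 54, 62, 78, 99, 116, 144, 183, 209, 223, 219, 203, 184, 160, 123, 90, 72, 81, 94, 87, 69, 62, 72]
[ 516.9629386  -431.52988257  288.72820407] 0.10806581256581904
```

The thermometer lies along its bed: inner rubber edges are at u 93 and 496, so x ≈ +2 mm, and y ≈ -45. Now the lid, from behind.

jog_arm --targets '[{"xyz":[0,0,-0.03],"twist":[0,0,0]},{"xyz":[0,0,-0.03],"twist":[0,0,0]},{"xyz":[0,0,-0.017],"twist":[0,0,0]},{"xyz":[0,0,0],"twist":[0,0,0]}]'

```text
time: 22.22
eef_pos: [516.7, -431.4, 210.9]
eef_rot: [-3.14, -0.002, 1.757]
ft_force: [-0.4, 0.5, 0.0]
finger_gap: 0.1
finger_force: 0.0
```

jog_arm --targets '[{"xyz":[-0.0019,0.0098,0],"twist":[0,0,0]},{"xyz":[-0.0019,0.0098,0],"twist":[0,0,0]},{"xyz":[-0.0019,0.0098,0],"twist":[0,0,0]},{"xyz":[-0.0019,0.0098,0],"twist":[0,0,0]}]'

```text
time: 22.72
eef_pos: [509.9, -393.2, 213.1]
eef_rot: [3.141, 0.002, 1.757]
ft_force: [0.0, -1.8, 1.2]
finger_gap: 0.1
finger_force: 0.9
```

jog_arm --targets '[{"xyz":[-0.0022,0.0116,0.001],"twist":[0,0,0]},{"xyz":[-0.0022,0.0116,0.001],"twist":[0,0,0]},{"xyz":[-0.0021,0.0112,-0.001],"twist":[0,0,0]},{"xyz":[-0.0021,0.0112,-0.001],"twist":[0,0,0]},{"xyz":[-0.0021,0.0112,-0.001],"twist":[0,0,0]},{"xyz":[-0.0021,0.0112,-0.001],"twist":[0,0,0]}]'

```text
time: 23.48
eef_pos: [496.5, -324.3, 209.4]
eef_rot: [-3.141, -0.001, 1.757]
ft_force: [-0.2, -1.6, -0.7]
finger_gap: -0.3
finger_force: 0.7
```

jog_arm --targets '[{"xyz":[-0.0022,0.0116,-0.0047],"twist":[0,0,0]},{"xyz":[-0.0022,0.0116,-0.0047],"twist":[0,0,0]},{"xyz":[-0.0022,0.0116,-0.0047],"twist":[0,0,0]},{"xyz":[-0.0022,0.0116,-0.0047],"twist":[0,0,0]}]'

```text
time: 23.98
eef_pos: [487.8, -278.0, 190.6]
eef_rot: [-3.141, -0.0, 1.757]
ft_force: [-0.3, -1.0, -0.2]
finger_gap: -0.1
finger_force: 0.6
```

jog_arm --targets '[{"xyz":[-0.0019,0.0098,-0.0078],"twist":[0,0,0]},{"xyz":[-0.0019,0.0098,-0.0078],"twist":[0,0,0]},{"xyz":[-0.0019,0.0098,-0.0078],"twist":[0,0,0]},{"xyz":[-0.0019,0.0098,-0.0078],"twist":[0,0,0]}]'

```text
time: 24.48
eef_pos: [480.2, -239.1, 159.3]
eef_rot: [-3.141, -0.0, 1.757]
ft_force: [0.5, -1.2, 0.1]
finger_gap: 0.3
finger_force: 0.5
```

jog_arm --targets '[{"xyz":[-0.0013,0.007,-0.0105],"twist":[0,0,0]},{"xyz":[-0.0013,0.007,-0.0105],"twist":[0,0,0]},{"xyz":[-0.0013,0.007,-0.0105],"twist":[0,0,0]},{"xyz":[-0.0013,0.007,-0.0105],"twist":[0,0,0]}]'

```text
time: 24.98
eef_pos: [475.2, -211.4, 117.2]
eef_rot: [-3.141, 0.0, 1.757]
ft_force: [-0.8, -1.2, -0.1]
finger_gap: -0.1
finger_force: 0.4
```

jog_arm --targets '[{"xyz":[-0.0007,0.0038,-0.0107],"twist":[0,0,0]},{"xyz":[-0.0007,0.0038,-0.0107],"twist":[0,0,0]},{"xyz":[-0.0007,0.0038,-0.0107],"twist":[0,0,0]}]'

```text
time: 25.35
eef_pos: [473.2, -200.2, 85.2]
eef_rot: [3.142, 0.0, 1.757]
ft_force: [-0.3, -0.2, 0.8]
finger_gap: 0.1
finger_force: 0.4
```

jog_arm --targets '[{"xyz":[-0.0002,0.0013,-0.008],"twist":[0,0,0]},{"xyz":[-0.0002,0.0013,-0.008],"twist":[0,0,0]},{"xyz":[0,0,-0.006],"twist":[0,0,0]},{"xyz":[0,0,0],"twist":[0,0,0]}]'

```text
time: 25.85
eef_pos: [472.5, -197.6, 63.4]
eef_rot: [-3.141, -0.001, 1.757]
ft_force: [-0.3, -0.4, -0.5]
finger_gap: 0.0
finger_force: 0.0
```

jog_arm --targets '[{"xyz":[0,0,-0.004],"twist":[0,0,0]},{"xyz":[0,0,-0.003],"twist":[0,0,0]},{"xyz":[0,0,0],"twist":[0,0,0]}]'

```text
time: 26.22
eef_pos: [472.7, -197.7, 56.7]
eef_rot: [-3.141, -0.0, 1.757]
ft_force: [-0.4, -0.6, -0.1]
finger_gap: -0.1
finger_force: 0.0
```

jog_arm --targets '[{"xyz":[0,0,-0.002],"twist":[0,0,0]},{"xyz":[0,0,0],"twist":[0,0,0]}]'

```text
time: 26.48
eef_pos: [472.7, -197.7, 54.8]
eef_rot: [-3.141, -0.0, 1.757]
ft_force: [-0.3, 0.3, -0.5]
finger_gap: -0.1
finger_force: 0.0
```

jog_arm --targets '[{"xyz":[0,0,-0.001],"twist":[0,0,0]},{"xyz":[0,0,0],"twist":[0,0,0]}]'

```text
time: 26.72
eef_pos: [472.8, -197.7, 54.0]
eef_rot: [-3.142, -0.0, 1.757]
ft_force: [-1.5, 0.3, 3.0]
finger_gap: 0.2
finger_force: 1.0
```

jog_arm --targets '[{"xyz":[0,0,-0.001],"twist":[0,0,0]},{"xyz":[0,0,0],"twist":[0,0,0]}]'

```text
time: 26.98
eef_pos: [472.9, -197.7, 53.9]
eef_rot: [-3.141, -0.0, 1.757]
ft_force: [-4.0, 3.1, 10.5]
finger_gap: 0.0
finger_force: 4.9
```

jog_arm --targets '[{"xyz":[0,0,-0.001],"twist":[0,0,0]},{"xyz":[0,0,0],"twist":[0,0,0]}]'

```text
time: 27.22
eef_pos: [472.9, -197.7, 53.8]
eef_rot: [-3.14, -0.001, 1.757]
ft_force: [-7.3, 4.4, 17.3]
finger_gap: 0.3
finger_force: 8.6
```

The lid hits a firm stop at z = 54 mm (46 + 8), so it is fully shut. I'll retreat and hand in.

jog_arm --targets '[{"xyz":[0,0,0.02],"twist":[0,0,0]},{"xyz":[0,0,0.05],"twist":[0,0,0]},{"xyz":[0,0,0.05],"twist":[0,0,0]},{"xyz":[0,0,0],"twist":[0,0,0]},{"xyz":[0,0,0],"twist":[0,0,0]}]'

```text
time: 27.85
eef_pos: [472.4, -197.4, 171.3]
eef_rot: [-3.141, -0.0, 1.757]
ft_force: [-0.0, -0.1, -0.3]
finger_gap: 0.2
finger_force: 0.0
```

```bash
python3 - <<'E'
from h import *
f=grab('top','t9.png'); a=cv2.imread('pics/top0.png').astype(int); b=f['pixels'][:,:,::-1].astype(int)
for n,(u,v) in dict(match=(348,264),votive=(350,172),bottle=(387,150),votive2=(148,206)).items(): print(n,abs(a-b)[v-12:v+12,u-14:u+14].mean())
print(ctrl.read_state()['eef_pos'],ctrl.sign_off())
E
```

```text
match 1.7896825396825398
votive 1.8462301587301588
bottle 2.0426587301587302
votive2 1.8576388888888888
the job is handed in; nothing more can be done
[ 471.97333083 -197.16564472  170.41961399] None
```

The job is handed in: the corkscrew is folded and in its bed, the thermometer is in its bed after a light grip (about 7 N a finger), the lid is shut to its stop with no slam, and the matchbox, votive and bottle look unmoved in the last picture; no verdict came back.

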